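# Seat a citrus reamer's taper and release it with the wedge key

## Robot

A 6-joint arm with a two-finger parallel gripper is mounted at the origin on the work surface. World frame = base frame: x ahead of the robot, y to its left, z up, the work surface at z = 0. Lengths are in m, angles in rad, forces in N, time in s.
With the tool pointing down it reaches from about 0.325 to 1 m from the base axis. Payload 5.1 kg.
Tool frame: the origin (TCP) lies on the centre line of the jaws, within the pads' length; the fingertips stand 19 mm ahead of it and the grasp point (between the pads) is the TCP; z points along the fingers, y is the direction in which the jaws open and shut (so a half turn about z gives the same grasp; the last joint's range is limited). The gripper opens to 85 mm and grips with 20 to 120 N. Pads are 22 mm wide; open, the fingers measure 114 mm over their backs; the gripper's body (76 mm by 85 mm) begins 54 mm behind the grasp point. The pads swing forward as they close: fully open they stand 13 mm farther back than shut.
Start: joints at [1.129, 0.124, 1.65, -0, 1.367, -0.083], TCP at [0.228, 0.609, 0.229] pointing down, gripper open.
Joint ranges: [-2.61, 2.61], [-1.02, 2.33], [0.03, 2.71], [-1.35, 4.49], [0.32, 2.68], [-2.91, 2.91]. Speed limits (rad/s): [2.57, 2.57, 3.14, 3.14, 3.14, 3.14].

## Interface

Orientations are given as a unit quaternion [w, x, y, z].
In Python, from rig import robot, planner, imaging, order, readout gives the robot as it stands. The module is installed in compiled form; this text tells all that it offers. Calls block until the motion is done:
- robot.reach(position, orientation): joint-space move of the TCP to a pose.
- robot.move_linear(position, rot=None, v=0.15): straight line of the TCP; rot=None keeps the orientation; v is the mean speed in m/s.
- robot.move_j(angles): joint-space move.
- robot.gripper_to(opening, force=None): opening from 0.0 (shut) to 1.0 (fully open); force is the grip in N (None keeps the last); returns when the fingers have stopped.
- robot.sleep(seconds).
- planner.solve_ik(position, orientation): joint angles nearest the present ones, or None.
- imaging.camera(name): name is "side" or "top" or "wrist"; returns a dict with "color" (480x640x3 uint8, red, green, blue), "fx", "fy", "cx", "cy" (pixels), "pose" (4x4, takes a point from camera to world coordinates). Camera axes: x right, y down, z forward; pixel columns grow to the right and rows downward; lengths in m; the calibration is good to about 2 mm. The wrist camera is an equidistant fisheye: a pixel r from the principal point sees the ray r / f radians off the axis. A picture is of the moment at which its call begins. There is no depth.
A pose or a line that the arm cannot do raises robot.IKError and nothing moves.
- order.sign_off(): hands the job in, once; it reports no verdict.
Readings, each from a call of its own:
- readout.read_t(): time.
- readout.read_joints(): joint angles.
- readout.read_qvel(): joint speeds.
- readout.read_tau(): joint torques, N m.
- readout.read_tool_pos(): TCP position.
- readout.read_orientation(): TCP orientation.
- readout.read_wrist_force(): force on the tool from outside, world axes, zero at the start.
- readout.read_wrist_torque(): the same for the moment, N m.
- readout.read_gripper_width(): opening from 0.0 (shut) to 1.0 (fully open).
Only numpy, scipy, OpenCV 4.12 (cv2) and the standard library are available. Lean on these libraries where they do the work, as an engineer would, in place of code of your own. Each camera call takes 0.05 s, during which the arm holds its last target.

## Task

Check that the citrus reamer fits and comes off again: set its tapered shank in the socket post and, pressing lightly, twist it until its flat tang drops into the hidden slot inside, then push it fully home with the flange on the rim and let go. Then free it, without touching the reamer, by pushing the wedge key thin end first through the slot at the foot of the post until the reamer has risen loose on the thick part of the key, and leave both like that. Never force the push or the twist (keep to about 25 N), and leave the other things on the counter where they are.

Things in the scene. Friction and masses are not known exactly. Their poses are not given: they have to be found in the camera images.
- reamer: Citrus reamer, 123 mm tall, 0.24 kg, upright in the wooden holder at the start. Origin: centre of the underside of its steel flange (46 mm across, 5 mm thick); z up its axis. On the flange a white square block, 32 x 32 mm, z = 5 to 35 mm, flats facing x and y; above it a ribbed cone, 31 mm wide at its foot, to z = 67 mm. Below: the taper shank, radius 15 mm at z = 0, 9.5 mm at z = -34 mm.
- reamer_grip (a point): Point to grip the reamer: in its square block, 26 mm above the flange's underside. Fingers close on two opposite flats, 32 mm apart.
- reamer_tang (a point): On the reamer's axis 50 mm below the flange's underside: lower end of its flat tang, 16 mm wide along the reamer's x, 7 mm thick along its y, 16 mm tall. A round nose pin 7 mm thick goes on 6 mm below it.
- holder: Fixed eight-sided wooden ring stand in which the reamer starts: 65 mm tall, 60 mm across, hole 38 mm wide; origin at the centre of its underside.
- post: Fixed white octagonal socket post, 56 mm across, 82 mm tall, on a flat base 20 mm high, 60 mm wide, from 110 mm before the bore axis (-x) to 50 mm past it. Origin: on the bore axis at counter level; z up; x is the way the wedge key goes in. Bore conical, 1.8 mm wider in radius than the shank.
- post_mouth (a point): Centre of the post's rim, 82 mm above the counter; axes as the post's. The reamer's origin is here when fully home. Over the last 7 mm of its way down, two sprung rubber jaws in the bore (3 to 4 N each) grip the taper: pushing it home takes about 6 to 12 N, then it stays.
- post_seat (a point): On the bore axis, 42 mm below the rim: top of a steel plate that bars the bore but for a slot, 20 x 8.8 mm. The nose pin always passes; the tang rests on the plate (flange 8 mm above the rim) until turned into line with the slot, to about 0.1 rad. Seen from above the slot lies 0.2 to 1.35 rad anticlockwise of the post's x: find it by feel (tang fits either way round). The plate does not turn.
- post_slot (a point): Entrance of the cross slot: middle of its floor at the post's near face, 28 mm before the bore axis, 20 mm above the counter, level with the base's top; axes as the post's. The slot, 21 mm wide, 16 mm high, runs right through the post along x. The seated reamer's nose ends 6 mm above its floor.
- wedge: Wedge key, dark steel blade and bright steel grip block, 156 mm long, 0.23 kg, flat on the counter. Origin: centre of its underside. The blade, 16 mm wide, points to the key's -x: thin end at x = -78 mm, 4 mm thick there, climbing to 14 mm at x = -38 mm, then 14 mm thick to x = 54 mm. From there to x = 78 mm the grip block, 20 mm wide (y), 46 mm tall.
- wedge_tip (a point): Middle of the key's thin end, at its underside. Pushing the key under the seated reamer takes about 3 to 12 N and lifts it 8 mm; it slides easily on the post's base. There is no end stop: go on until the thin end is about 50 mm past the bore axis, so that the reamer's nose stands on the thick part.
- wedge_grip (a point): Point to grip the key: in its grip block, 28 mm above the underside, 144 mm behind the thin end. Fingers close across the key's y, 20 mm apart.
- tostonera: Green plastic plantain press, bystander, about 220 x 100 x 37 mm.
- pan: Aluminium frying pan, bystander, 250 mm across, handle 180 mm.
- glass_lid: Glass lid with black knob, bystander, 216 mm across, 48 mm tall.
- spatula: Bamboo spatula lying flat, bystander, 280 mm long.
- pot: Steel pot, bystander, 210 mm across, 130 mm tall.
- canister: Steel canister with black twist cap, bystander, 88 mm across, 127 mm tall.
- dip_cup: Small white bowl, bystander, 68 mm across, 40 mm tall.
There are look-alikes about, which are no part of the job. What is shaped like the reamer but blue or orange is not meant.

How it is judged:
By the outcome, as a careful person would: the job done as asked, in the order asked, and still so for the second after the job is handed in, with the robot touching nothing.
It also fails if it takes over 72 s, if anything falls off the work surface, if the arm or the gripper's body presses on something with over 40 N, if the wrist force passes 120 N, or if a joint passes its speed limit or range.

## Working session

There is one attempt and no reset: what is moved stays moved. The work goes in short steps, each a Python script; the robot and the scene stay as the last script left them, time stands still between calls to the robot, and variables do not carry over. Pictures are saved under pics/ and viewed, and the job is handed in when it is done.

```bash
mkdir -p pics; ls
python3 - <<'E'
from rig import robot, planner, imaging, order, readout
import cv2, numpy as np
for n in ("side","top","wrist"):
    c=imaging.camera(n); cv2.imwrite(f"pics/{n}0.png",c["color"][:,:,::-1]); print(n,c["fx"],c["fy"],c["cx"],c["cy"]); print(np.round(c["pose"],4).tolist())
print(readout.read_t(), readout.read_tool_pos(), readout.read_orientation(), readout.read_wrist_force())
E
```

```text
pics
side 558.3468554177985 558.3468554177985 325.7567839966214 237.81744359981434
[[0.7543, -0.383, 0.5333, -0.1395], [-0.6565, -0.4458, 0.6085, -0.847], [0.0047, -0.8091, -0.5877, 0.8942], [0.0, 0.0, 0.0, 1.0]]
top 542.9261971784666 542.9261971784666 320.7581171350378 245.0044885838947
[[-0.0101, -0.9963, 0.0859, 0.4734], [-0.9998, 0.0083, -0.0207, -0.0058], [0.0199, -0.0861, -0.9961, 1.5455], [0.0, 0.0, 0.0, 1.0]]
wrist 371.64829954431775 371.64829954431775 318.17718973200016 236.8320267432676
[[0.3515, 0.8978, 0.2654, 0.1594], [0.9362, -0.3366, -0.1014, 0.6334], [-0.0017, 0.2841, -0.9588, 0.3725], [0.0, 0.0, 0.0, 1.0]]
0.15 [0.22807729 0.6081629  0.22773271] [-1.88796725e-04  1.78419826e-01  9.83954122e-01 -7.84813238e-04] [-0.16577112 -0.56865023 -0.30324305]
```

View pics/top0.png

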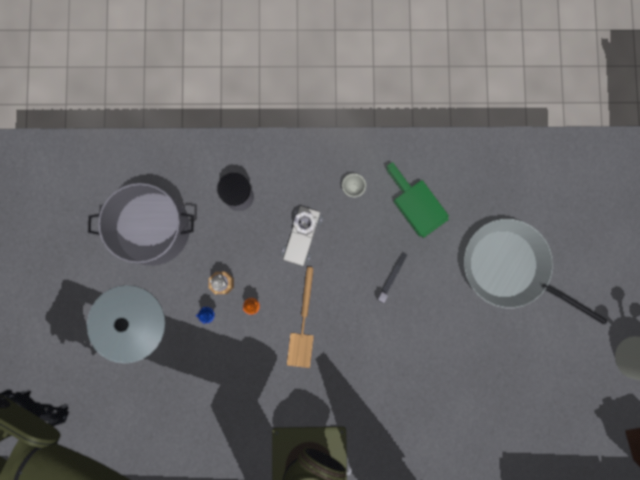

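View pics/side0.png

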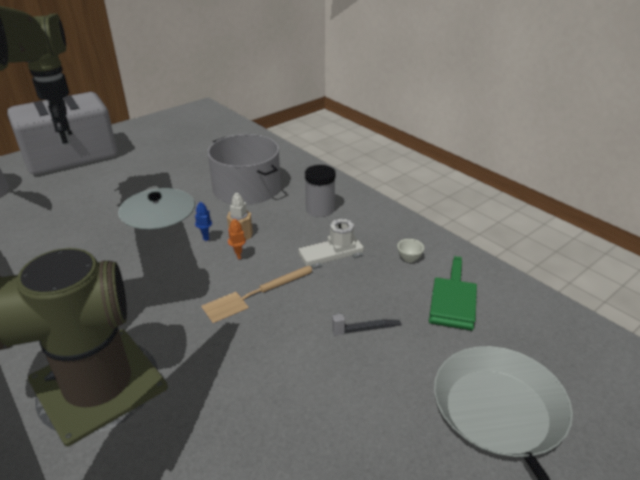

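View pics/wrist0.png

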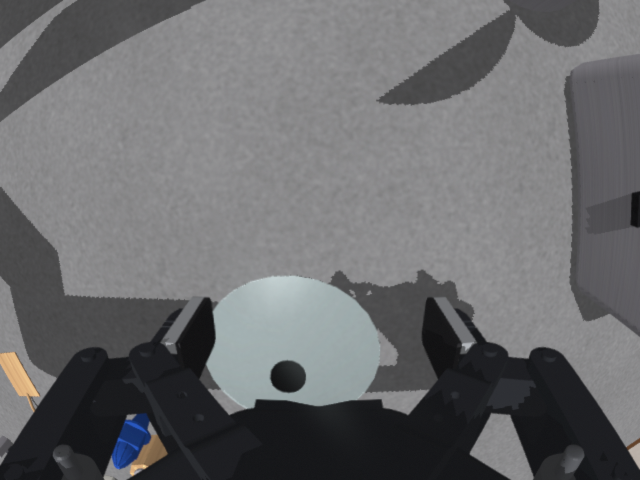

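```bash
python3 - <<'E'
import cv2
a=cv2.imread("pics/top0.png")
cv2.imwrite("pics/t1.png",cv2.resize(a[190:340,190:430],None,fx=3.3,fy=3.3,interpolation=cv2.INTER_CUBIC))
a=cv2.imread("pics/side0.png")
cv2.imwrite("pics/s1.png",cv2.resize(a[180:350,190:420],None,fx=3.4,fy=3.4,interpolation=cv2.INTER_CUBIC))
E
cat > h.py <<'E'
import numpy as np, cv2
from scipy.spatial.transform import Rotation as R
def ray(c,px,fish=False):
    u,v=px; x=(u-c["cx"])/c["fx"]; y=(v-c["cy"])/c["fy"]
    if fish:
        r=np.hypot(x,y); s=np.sin(r)/r if r>1e-9 else 1.; d=np.array([x*s,y*s,np.cos(r)])
    else: d=np.array([x,y,1.])
    P=np.asarray(c["pose"]); d=P[:3,:3]@d
    return P[:3,3],d/np.linalg.norm(d)
def onplane(c,px,z,fish=False):
    o,d=ray(c,px,fish); return o+d*(z-o[2])/d[2]
def proj(c,p,fish=False):
    P=np.asarray(c["pose"]); q=P[:3,:3].T@(np.asarray(p)-P[:3,3])
    if fish:
        r=np.hypot(q[0],q[1]); t=np.arctan2(r,q[2]); k=t/r if r>1e-9 else 0
        return np.array([c["cx"]+c["fx"]*q[0]*k,c["cy"]+c["fy"]*q[1]*k])
    return np.array([c["cx"]+c["fx"]*q[0]/q[2],c["cy"]+c["fy"]*q[1]/q[2]])
def quat(yaw):
    # tool down, tool y axis (jaw direction) at angle yaw in world
    y=np.array([np.cos(yaw),np.sin(yaw),0]); z=np.array([0,0,-1.]); x=np.cross(y,z)
    q=R.from_matrix(np.c_[x,y,z]).as_quat(); return [q[3],q[0],q[1],q[2]]
def jawyaw(q):
    m=R.from_quat([q[1],q[2],q[3],q[0]]).as_matrix(); return np.arctan2(m[1,1],m[0,1])
E
```

```text
(no output)
```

View pics/t1.png

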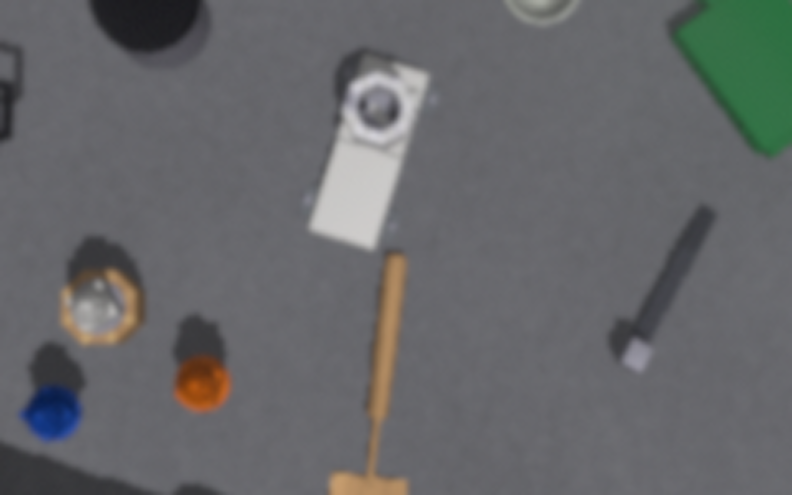

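View pics/s1.png

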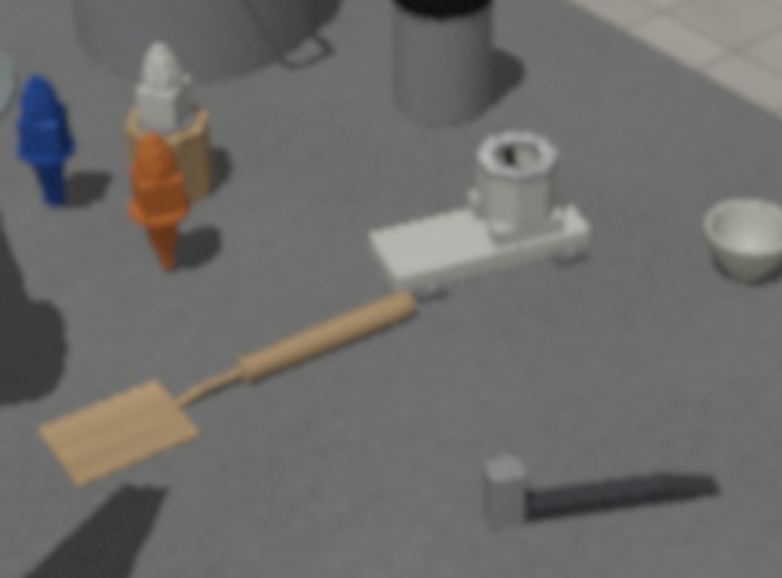

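Run:
```python
from rig import imaging
from h import *
T=imaging.camera("top"); S=imaging.camera("side")
tp=lambda u,v:(190+u/3.3,190+v/3.3); sp=lambda u,v:(190+u/3.4,180+v/3.4)
def show(n,px,z): print(n,np.round(onplane(T,tp(*px),z),4))
show("holder",(102,306),.065); show("mouth",(379,107),.082)
for n,p in dict(near_l=(309,230),near_r=(375,250),far_r=(430,72)).items(): show(n,p,.02)
show("wblock",(637,354),.046); show("wtip",(707,210),.004); show("orange",(203,382),.07); show("blue",(53,412),.07)
show("spat end",(396,255),.012)
print("side mouth",onplane(S,sp(517,155),.082), "holder", onplane(S,sp(168,120),.065), "wblock top",onplane(S,sp(504,465),.046))
print("tip",onplane(S,sp(718,488),.002))
```

```text
holder [0.5007 0.2353 0.065 ]
mouth [0.6615 0.0064 0.082 ]
near_l [0.5644 0.0673 0.02  ]
near_r [0.5469 0.0112 0.02  ]
far_r [ 0.6995 -0.0371  0.02  ]
wblock [ 0.4567 -0.2071  0.046 ]
wtip [ 0.5796 -0.276   0.004 ]
orange [0.4379 0.1519 0.07  ]
blue [0.4149 0.2737 0.07  ]
spat end [ 0.5428 -0.0066  0.012 ]
side mouth [0.66398701 0.00687979 0.082     ] holder [0.50520009 0.23915344 0.065     ] wblock top [ 0.45982525 -0.2056721   0.046     ]
tip [ 0.58352971 -0.28081582  0.002     ]
```

Run:
```python
from rig import *
from rig import robot, planner, imaging, order, readout
from h import *
print(jawyaw(readout.read_orientation()))
robot.reach([0.46,0.235,0.24],quat(jawyaw(readout.read_orientation())))
print(readout.read_t(),readout.read_joints(),readout.read_tool_pos(),readout.read_wrist_force())
c=imaging.camera("wrist"); cv2.imwrite("pics/w1.png",c["color"][:,:,::-1]); import pickle; pickle.dump(c,open("w1.pkl","wb"))
for n,p in dict(holder=(.501,.235,.065),mouth=(.661,.0064,.082)).items(): print(n,proj(c,p,True))
```

```text
1.2119897387208227
1.8667 [ 3.69581099e-01 -1.82446285e-01  1.93064635e+00  2.85109403e-04
  1.39328064e+00 -8.43460863e-01] [0.45985254 0.23570318 0.24006028] [0.21504524 0.6472721  0.0346418 ]
holder [333.91562954 254.83982514]
mouth [199.03122171 437.42107728]
```

View pics/w1.png

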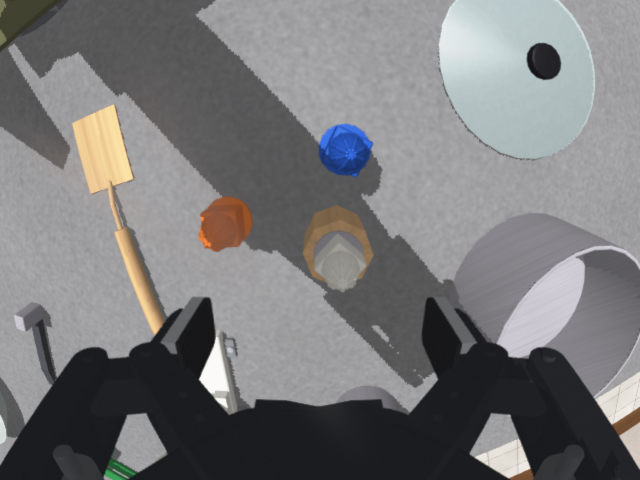

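Run:
```python
import cv2
a=cv2.imread("pics/w1.png")
cv2.imwrite("pics/w1c.png",cv2.resize(a[195:305,290:390],None,fx=5.4,fy=5.4,interpolation=cv2.INTER_CUBIC))
```

```text
(no output)
```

View pics/w1c.png

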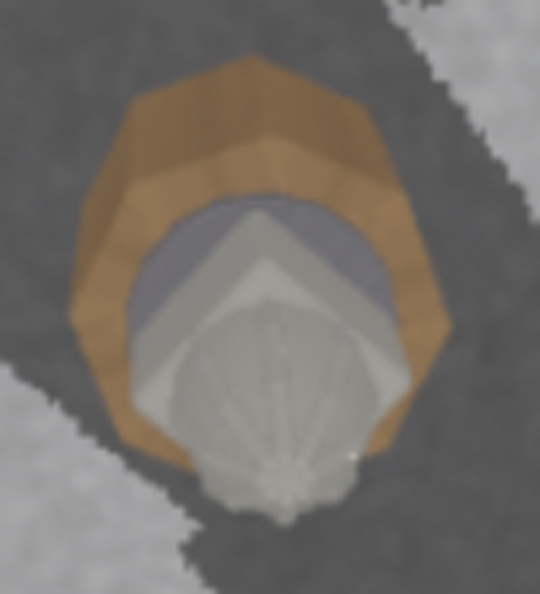

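Run:
```python
import pickle
from h import *
c=pickle.load(open("w1.pkl","rb"))
f=lambda u,v:(290+u/5.4-.4,195+v/5.4-.4)
for z,pts in ((.1,[(265,258),(137,392),(410,384)]),(.07,[(258,210),(133,340)])):
    P=[onplane(c,f(*p),z,True) for p in pts]
    print(np.round(P,4))
    for q in P[1:]:
        d=q-P[0]; print("len",np.linalg.norm(d),"yaw",np.arctan2(d[1],d[0]))
    if len(P)>2: print("centre",(P[1]+P[2])/2)
# holder ring top
print("hole L/R",[onplane(c,f(*p),.065,True) for p in ((70,315),(450,325),(268,135))])
print("cone tip",onplane(c,f(285,485),.132,True))
```

```text
[[0.4803 0.245  0.1   ]
 [0.4936 0.2196 0.1   ]
 [0.5072 0.259  0.1   ]]
len 0.028661029109660317 yaw -1.0883426872156536
len 0.030289301437104458 yaw 0.48266608966818403
centre [0.50039761 0.23932029 0.1       ]
[[0.4816 0.245  0.07  ]
 [0.4955 0.2179 0.07  ]]
len 0.030452708887920454 yaw -1.0963940943678439
hole L/R [array([0.48925242, 0.20888479, 0.065     ]), array([0.51366466, 0.26862826, 0.065     ]), array([0.47153536, 0.25064644, 0.065     ])]
cone tip [0.50216027 0.23840267 0.132     ]
```

Run:
```python
from rig import robot, planner, imaging, order, readout
from h import *
q=quat(0.483)
robot.gripper_to(0.7,60)
robot.reach([0.5013,0.2386,0.20],q)
robot.move_linear([0.5013,0.2386,0.093],v=0.12)
print(readout.read_tool_pos(),readout.read_wrist_force())
robot.gripper_to(0.0,60)
print("w",readout.read_gripper_width(),readout.read_tool_pos(),readout.read_wrist_force(),readout.read_wrist_torque())
robot.move_linear([0.5013,0.2386,0.20],v=0.15)
print(readout.read_t(),readout.read_gripper_width(),readout.read_wrist_force(),readout.read_joints())
for n in ("side","top"):
    c=imaging.camera(n); cv2.imwrite(f"pics/{n}2.png",c["color"][:,:,::-1])
    if n=="side":
        p=proj(c,(.5013,.2386,.13)); print(p); u,v=p.astype(int)
        cv2.imwrite("pics/s2c.png",cv2.resize(c["color"][v-60:v+60,u-60:u+60,::-1],None,fx=5,fy=5,interpolation=cv2.INTER_CUBIC))
```

```text
[0.50204787 0.23888428 0.09406461] [0.37865577 0.48303863 0.45825433]
w 0.33851928871456444 [0.50210734 0.23890053 0.09439307] [-1.04748012 -0.65925688  5.53608408] [-0.08627553  0.19456234 -0.02930769]
5.3167 0.33600984095745523 [-0.31105395  0.18565784 -3.23343132] [ 3.47537241e-01 -6.48140972e-02  1.89504551e+00  9.95899824e-07
  1.31412341e+00 -1.35436569e-01]
[236.12018355 195.10196799]
```

View pics/s2c.png

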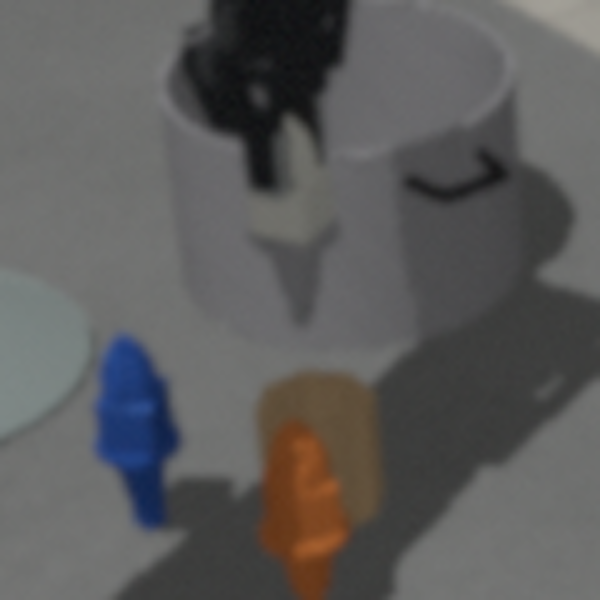

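Run:
```python
from rig import robot, planner, imaging, order, readout
from h import *
import pickle
q=quat(0.817)
robot.move_linear([0.5013,0.2386,0.22],v=0.2)
robot.reach([0.705,-0.035,0.22],q)
print(readout.read_t(),readout.read_tool_pos())
D={}
for n in ("side","wrist"):
    c=imaging.camera(n); D[n]=c; cv2.imwrite(f"pics/{n}3.png",c["color"][:,:,::-1])
pickle.dump(D,open("d3.pkl","wb"))
c=D["side"];u,v=proj(c,(.705,-.035,.15)).astype(int); print(u,v)
cv2.imwrite("pics/s3c.png",cv2.resize(c["color"][v-50:v+50,u-50:u+50,::-1],None,fx=6,fy=6,interpolation=cv2.INTER_CUBIC))
print(proj(D["wrist"],(.661,.0064,.082),True))
```

```text
6.95 [ 0.70457806 -0.03390954  0.21960303]
366 204
[318.56487621 147.81403015]
```

View pics/s3c.png

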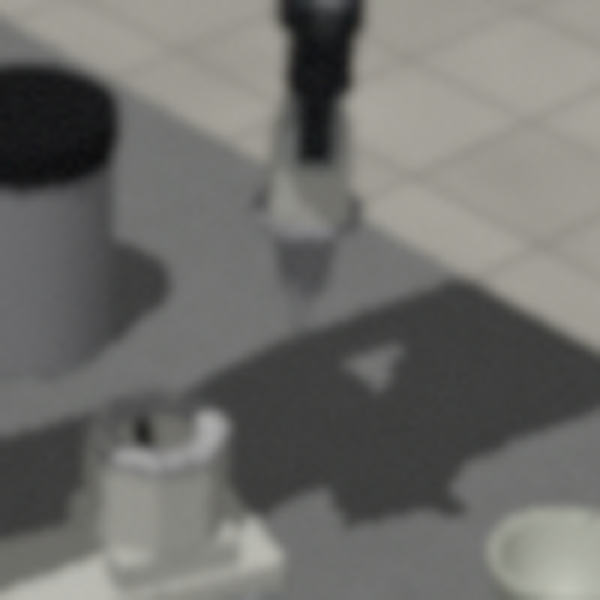

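View pics/wrist3.png

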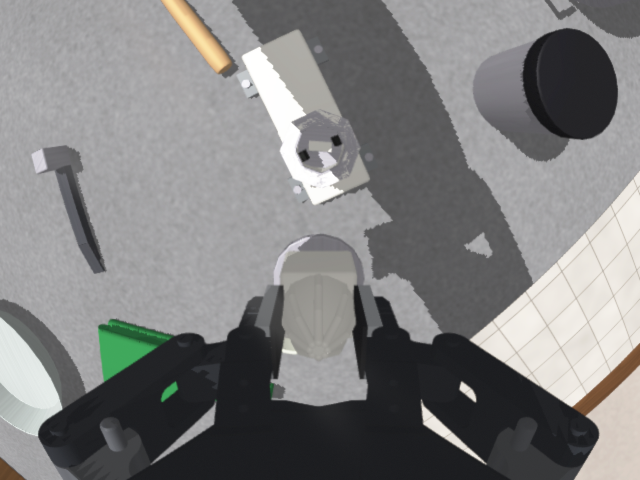

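Run:
```python
import cv2,numpy as np
a=cv2.imread("pics/wrist3.png")
A=cv2.resize(a[100:195,270:370],None,fx=5.5,fy=5.5,interpolation=cv2.INTER_CUBIC)
b=cv2.imread("pics/side3.png")[190:215,345:385]
b=cv2.resize(b,None,fx=16,fy=16,interpolation=cv2.INTER_CUBIC); b=cv2.normalize(b,None,0,255,cv2.NORM_MINMAX)
cv2.imwrite("pics/w3c.png",A); cv2.imwrite("pics/s3d.png",b)
```

```text
(no output)
```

View pics/w3c.png

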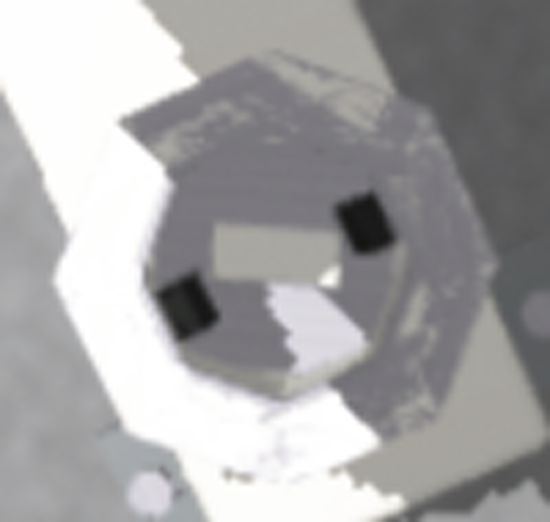

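View pics/s3d.png

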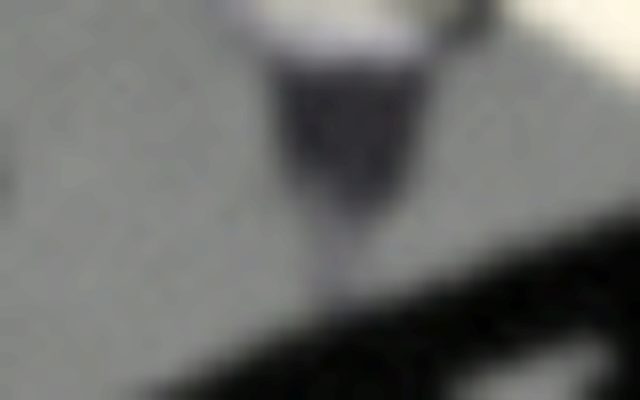

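Run:
```python
import pickle
from h import *
c=pickle.load(open("d3.pkl","rb"))["wrist"]
f=lambda p:(270+p[0]/5.5-.4,100+p[1]/5.5-.4)
g=lambda p,z:onplane(c,f(p),z,True)
for a,b in (((217,225),(335,231)),((213,275),(320,287)),((217,225),(213,275))):
    A,B=g(a,.04),g(b,.04);d=B-A;print("slot",np.round(A,4),np.round(B,4),np.linalg.norm(d),np.arctan2(d[1],d[0]))
print("slot centre",g((277,255),.04))
# rim outer octagon corners
ps=[(118,122),(255,55),(432,112),(495,268),(430,432),(128,432),(55,280)]
P=np.array([g(p,.082)[:2] for p in ps]);print(np.round(P,4))
A=np.c_[2*P,np.ones(len(P))];s=np.linalg.lstsq(A,(P**2).sum(1),rcond=None)[0]
print("centre",s[:2],"r",np.sqrt(s[2]+s[0]**2+s[1]**2))
print("jaws",g((366,222),.075),g((188,306),.075))
```

```text
slot [0.6522 0.0034 0.04  ] [0.6656 0.0163 0.04  ] 0.018582570843893493 0.7672541906074264
slot [ 0.6576 -0.0025  0.04  ] [0.6705 0.0085 0.04  ] 0.016989816201788625 0.7049957779952738
slot [0.6522 0.0034 0.04  ] [ 0.6576 -0.0025  0.04  ] 0.007984962730522948 -0.834998313838
slot centre [0.66215423 0.00704803 0.04      ]
[[ 0.6323  0.005 ]
 [ 0.6384  0.0249]
 [ 0.6606  0.0372]
 [ 0.6823  0.029 ]
 [ 0.6932  0.0069]
 [ 0.6645 -0.0238]
 [ 0.6421 -0.0164]]
centre [0.66255817 0.00645327] r 0.03044844455566859
jaws [0.66601369 0.02030983 0.075     ] [ 0.65762596 -0.00614118  0.075     ]
```

Run:
```python
import pickle,cv2
from h import *
c=pickle.load(open("d3.pkl","rb"))["wrist"]
print(proj(c,(.70458,-.03391,.2572),True), [np.round(proj(c,np.array([.70458,-.03391,.2252])+.016*np.array([s*np.cos(.817)-t*np.sin(.817),s*np.sin(.817)+t*np.cos(.817),0]),True),1) for s in(-1,1) for t in (-1,1)])
a=cv2.imread("pics/wrist3.png")
cv2.imwrite("pics/w3d.png",cv2.resize(a[225:370,255:385],None,fx=4,fy=4,interpolation=cv2.INTER_CUBIC))
```

```text
[320.2268288  351.37509435] [array([283.4, 340.5]), array([280.6, 273.8]), array([356. , 340.5]), array([359.3, 273.8])]
```

View pics/w3d.png

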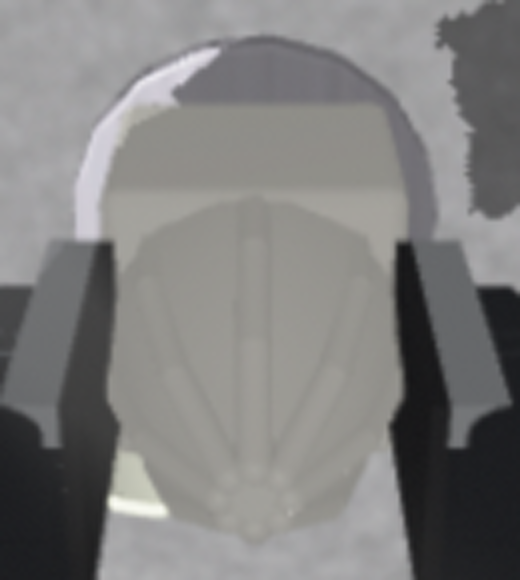

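Run:
```python
from rig import robot, planner, imaging, order, readout
from h import *
C=np.array([.6622,.0067])
q=quat(0.735-0.30)
p=readout.read_tool_pos()
robot.reach([*C,.20],q)
print("free",readout.read_t(),readout.read_tool_pos(),readout.read_wrist_force())
robot.move_linear([*C,.14],v=0.08)
f0=np.array(readout.read_wrist_force()); print(f0,readout.read_tool_pos())
for z in np.arange(.136,.114,-.002):
    robot.move_linear([*C,z],v=0.03)
    f=np.array(readout.read_wrist_force())-f0; t=readout.read_tool_pos()
    print(round(z,4),np.round(f,1),np.round(t,4),np.round(readout.read_wrist_torque(),2))
    if np.linalg.norm(f)>5: break
print(readout.read_t())
```

```text
free 7.55 [0.66225306 0.00746354 0.20059863] [-0.18066855 -0.78559143 -1.50011258]
[ 0.42995855 -0.03709626 -2.113905  ] [0.66266285 0.00668563 0.1406465 ]
0.136 [-0.5  0.6 -0.7] [0.6622 0.0067 0.1361] [0.07 0.04 0.06]
0.134 [-0.7  0.1 -0.1] [0.6621 0.0067 0.1338] [ 0.01 -0.02  0.02]
0.132 [-0.7 -0.4 -0. ] [0.662  0.0067 0.1317] [0.02 0.05 0.02]
0.13 [-0.9 -0.2 -0. ] [0.662  0.0067 0.1297] [-0.01  0.    0.01]
0.128 [-0.1 -0.2 -0.4] [0.662  0.0067 0.1277] [ 0.   -0.05 -0.02]
0.126 [-0.8  0.1 -0.1] [0.662  0.0067 0.1257] [0.03 0.03 0.02]
0.124 [-0.6  0.3  0.2] [0.6621 0.0067 0.1237] [ 0.02 -0.11  0.06]
0.122 [-1.4  0.3  0.2] [0.6621 0.0068 0.1218] [ 0.09 -0.06 -0.01]
0.12 [-0.6  0.4 -0.2] [0.6622 0.0068 0.1199] [ 0.12 -0.08 -0.02]
0.118 [-0.8  1.   4.7] [0.6628 0.0067 0.119 ] [ 0.13  0.08 -0.04]
0.116 [-1.2  0.1 10. ] [0.6634 0.0064 0.1184] [-0.02  0.35  0.03]
11.2333
```

Run:
```python
from rig import robot, planner, imaging, order, readout
from h import *
C=np.array([.6622,.0067]); f0=np.array([-.2,0,-2.2])
for y in np.arange(.435,1.15,.05):
    robot.move_linear([*C,.1165],quat(y),v=0.05)
    f=np.array(readout.read_wrist_force())-f0; t=readout.read_tool_pos()
    print(round(y,3),round(jawyaw(readout.read_orientation()),3),np.round(f,1),np.round(t,4),np.round(readout.read_wrist_torque(),2),round(readout.read_t(),2))
    if t[2]<.1174 : break
    if np.linalg.norm(f)>20: print("stop"); break
```

```text
0.435 0.435 [-0.3  0.6  7.6] [0.6632 0.0064 0.1185] [ 0.01  0.26 -0.01] 11.48
0.485 0.485 [-0.1 -0.6  8.8] [0.6632 0.0065 0.1185] [ 0.09  0.19 -0.04] 11.73
0.535 0.534 [0.8 1.  5.2] [0.6629 0.0068 0.1173] [ 0.18 -0.23  0.06] 11.98
```

Run:
```python
from rig import robot, planner, imaging, order, readout
from h import *
C=np.array([.6622,.0067]); f0=np.array([-.2,0,-2.2])
for y in np.arange(.56,1.15,.04):
    robot.move_linear([*C,.1160],quat(y),v=0.05)
    f=np.array(readout.read_wrist_force())-f0; t=readout.read_tool_pos()
    print(round(y,3),np.round(f,1),np.round(t,4),np.round(readout.read_wrist_torque(),2),round(readout.read_t(),2))
    if t[2]<.1166 and f[2]<3: break
    if np.linalg.norm(f)>20: print("stop"); break
```

```text
0.56 [1.6 1.2 3. ] [0.6625 0.0068 0.1161] [ 0.22 -0.31  0.11] 12.23
0.6 [2.1 1.8 2.8] [0.6622 0.0069 0.1156] [ 0.3  -0.41  0.03] 12.48
```

Run:
```python
from rig import robot, planner, imaging, order, readout
from h import *
C=np.array([.6622,.0067]); f0=np.array([-.2,0,-2.2])
y=.64
for z in np.arange(.115,.105,-.001):
    robot.move_linear([*C,z],quat(y),v=0.05)
    f=np.array(readout.read_wrist_force())-f0; t=readout.read_tool_pos()
    print(round(z,4),np.round(f,1),np.round(t,4),np.round(readout.read_wrist_torque(),2),round(readout.read_t(),2))
    if f[2]>13 or np.linalg.norm(f)>18: print("stop"); break
```

```text
0.115 [1.7 2.1 1.5] [0.662  0.0068 0.1146] [ 0.33 -0.39  0.05] 12.73
0.114 [0.8 1.6 2.5] [0.6621 0.0067 0.1138] [ 0.35 -0.29 -0.07] 12.98
0.113 [0.7 0.6 2.9] [0.6621 0.0066 0.113 ] [ 0.17 -0.21 -0.01] 13.23
0.112 [0.6 0.4 4.8] [0.6623 0.0066 0.1122] [ 0.11 -0.09 -0.06] 13.48
0.111 [-0.7  1.8  9.6] [0.6624 0.0066 0.1122] [0.17 0.29 0.01] 13.73
0.11 [-3.1  0.6 11.8] [0.6625 0.0066 0.1121] [0.1  0.56 0.01] 13.98
0.109 [-5.6  0.3 15.9] [0.6627 0.0066 0.1121] [ 0.19  0.91 -0.02] 14.23
stop
```

Run:
```python
from rig import robot, planner, imaging, order, readout
from h import *
C=np.array([.6622,.0067]); f0=np.array([-.2,0,-2.2])
def rep(s):
    f=np.array(readout.read_wrist_force())-f0; t=readout.read_tool_pos()
    print(s,np.round(f,1),np.round(t,4),np.round(readout.read_wrist_torque(),2),round(readout.read_t(),2)); return f
for y in (.60,.64,.68,.72,.76):
    f=rep(y) if not robot.move_linear([*C,.1095],quat(y),v=0.05) else 0
c=imaging.camera("side");u,v=proj(c,(.662,.0067,.09)).astype(int)
cv2.imwrite("pics/s4c.png",cv2.resize(c["color"][v-35:v+35,u-40:u+40,::-1],None,fx=8,fy=8,interpolation=cv2.INTER_CUBIC))
c=imaging.camera("wrist"); cv2.imwrite("pics/w4.png",c["color"][:,:,::-1])
```

```text
0.6 [-2.5  0.7 11.6] [0.6631 0.0067 0.1122] [ 0.1   0.39 -0.05] 14.48
0.64 [-1.7  1.1 12.2] [0.6632 0.0066 0.1121] [0.14 0.35 0.02] 14.73
0.68 [-2.1  0.7 11.4] [0.6633 0.0065 0.1121] [0.18 0.29 0.03] 14.98
0.72 [-1.2  0.1 12.1] [0.6635 0.0065 0.1121] [0.14 0.19 0.03] 15.23
0.76 [-0.2  1.1 11.6] [0.6636 0.0065 0.1121] [ 0.18  0.08 -0.03] 15.48
```

View pics/s4c.png

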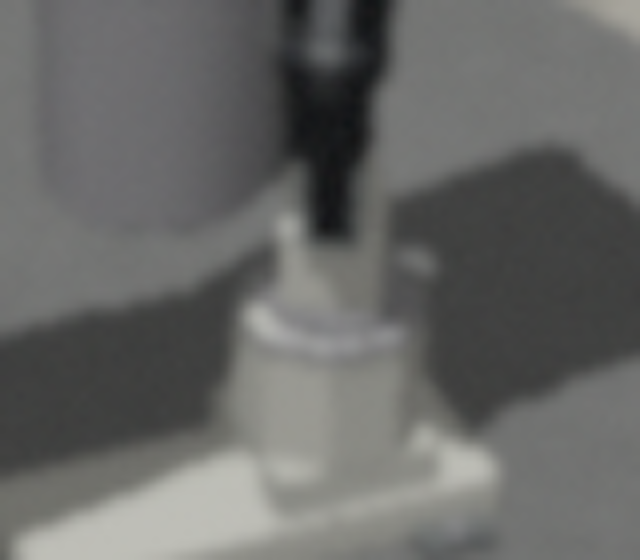

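View pics/w4.png

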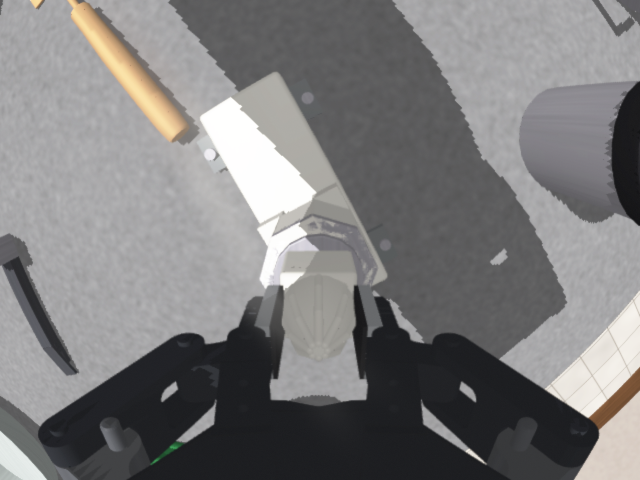

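Run:
```python
from rig import robot, planner, imaging, order, readout
from h import *
C=np.array([.6614,.0068]); f0=np.array([-.2,0,-2.2])
def rep(s):
    f=np.array(readout.read_wrist_force())-f0; t=readout.read_tool_pos()
    print(s,np.round(f,1),np.round(t,4),np.round(readout.read_wrist_torque(),2),round(readout.read_gripper_width(),4),round(readout.read_t(),2)); return f
for z in (.109,.1082,.1077):
    robot.move_linear([*C,z],quat(.70),v=0.05); f=rep(z)
    if f[2]>18.5: break
robot.move_linear([.6622,.0067,.1115],quat(.70),v=.05); rep("relax")
robot.gripper_to(0.42); rep("open a bit"); robot.gripper_to(0.75); rep("open")
robot.move_linear([.6622,.0067,.21],v=.12); rep("up")
D={}
robot.reach([.6622+.03,.0067-.03,.23],quat(.70))
D={}
for n in ("side","wrist"):
    D[n]=c=imaging.camera(n)
import pickle; pickle.dump(D,open("d5.pkl","wb"))
c=D["side"];u,v=proj(c,(.662,.0067,.09)).astype(int)
cv2.imwrite("pics/s5c.png",cv2.resize(c["color"][v-35:v+35,u-40:u+40,::-1],None,fx=8,fy=8,interpolation=cv2.INTER_CUBIC))
cv2.imwrite("pics/w5.png",D["wrist"]["color"][:,:,::-1])
```

```text
0.109 [ 0.9  0.6 12.5] [0.6634 0.0065 0.1121] [ 0.13  0.   -0.1 ] 0.337 15.83
0.1082 [-0.9  0.3 14.7] [0.6634 0.0065 0.1121] [ 0.16  0.3  -0.05] 0.3361 16.08
0.1077 [-1.9  0.1 16.1] [0.6634 0.0065 0.112 ] [ 0.18  0.41 -0.03] 0.3384 16.33
relax [0.8 1.1 7.2] [0.6628 0.0066 0.1122] [ 0.07 -0.13 -0.03] 0.3367 16.58
open a bit [ 0.1 -0.1  2.3] [0.6611 0.0066 0.11  ] [-0.03  0.01  0.03] 0.4235 16.82
open [0.8 0.3 2.5] [0.6621 0.0067 0.1114] [ 0.03  0.02 -0.04] 0.7535 17.21
up [0.1 0.3 1.9] [0.6616 0.0067 0.2087] [-0.01  0.01  0.07] 0.7486 18.18
```

View pics/s5c.png

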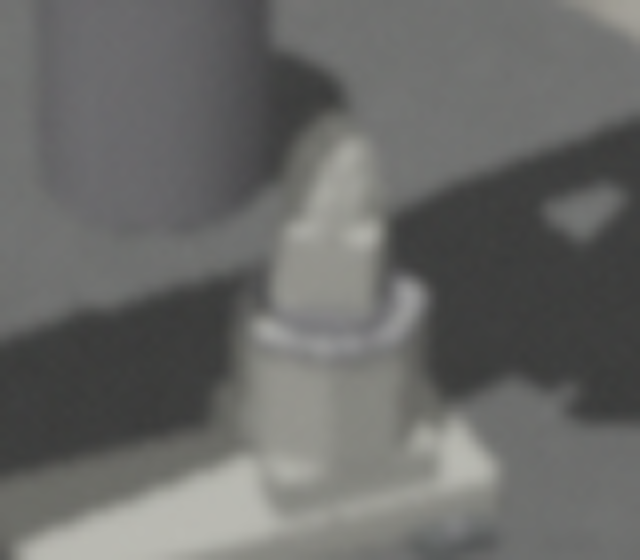

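View pics/w5.png

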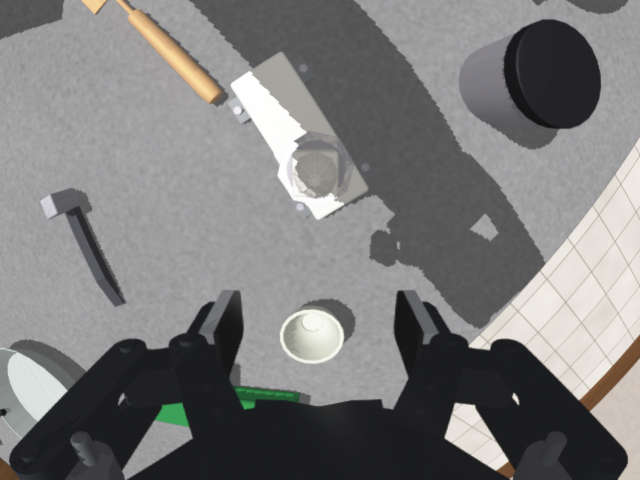

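Run:
```python
import pickle
from h import *
D=pickle.load(open("d5.pkl","rb")); c=D["side"]
u,v=proj(c,(.662,.0067,.09)).astype(int)
m=lambda p:np.round((proj(c,p)-[u-40,v-35])*8+4,0)
for z in (.082,.087,.117,.149,.157): print(z,m((.662,.0067,z)))
# front points of flange
d=np.array([-.817,0]);a=.82
for s in (0,.007): print("flange top front",m((.662-.023*np.cos(a),.0067-.023*np.sin(a),.087+s)), "rim front", m((.662-.028*np.cos(a),.0067-.028*np.sin(a),.082)))
w=D["wrist"]; print(proj(w,(.662,.0067,.149),True),proj(w,(.662,.0067,.157),True))
im=w["color"][130:215,270:370,::-1]; cv2.imwrite("pics/w5c.png",cv2.resize(im,None,fx=6,fy=6,interpolation=cv2.INTER_CUBIC))
```

```text
0.082 [328. 307.]
0.087 [329. 294.]
0.117 [331. 216.]
0.149 [333. 130.]
0.157 [333. 108.]
flange top front [328. 336.] rim front [327. 358.]
flange top front [328. 318.] rim front [327. 358.]
[314.39324157 180.2459116 ] [314.2386469 182.0620122]
```

View pics/w5c.png

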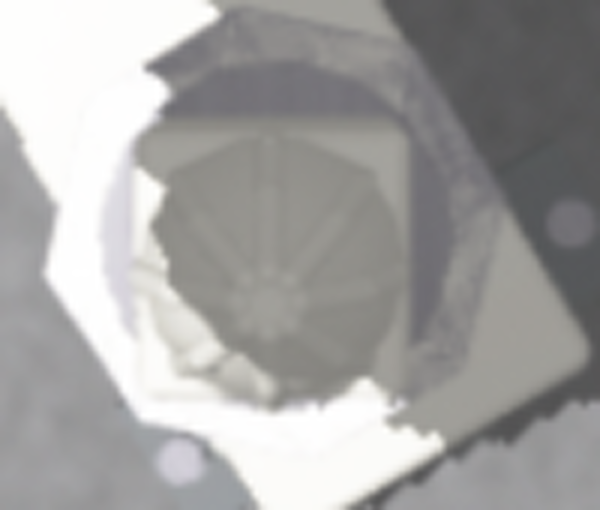

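Run:
```python
import pickle
from h import *
D=pickle.load(open("d5.pkl","rb")); c=D["side"]
u,v=proj(c,(.662,.0067,.09)).astype(int)
m=lambda p:np.round((proj(c,p)-[u-40,v-35])*8+4,0)
a=.7
for s in (0,.001,.002,.008): print(s,"block front top/bot edge mid",m((.662-.016*np.cos(a),.0067-.016*np.sin(a),.117+s)),m((.662-.016*np.cos(a),.0067-.016*np.sin(a),.087+s)),"flange front bot",m((.662-.023*np.cos(a),.0067-.023*np.sin(a),.082+s)))
print("base far right corner",[m((.662+.05*np.cos(.305)+.03*t*np.sin(.305),.0067-.05*np.sin(.305)+.03*t*np.cos(.305),.02)) for t in (1,-1)])
im=c["color"][v-25:v+25,u-25:u+25,::-1]; im=cv2.resize(im,None,fx=12,fy=12,interpolation=cv2.INTER_CUBIC);cv2.imwrite("pics/s5d.png",cv2.normalize(im,None,0,255,cv2.NORM_MINMAX))
```

```text
0 block front top/bot edge mid [324. 244.] [322. 323.] flange front bot [319. 348.]
0.001 block front top/bot edge mid [324. 241.] [322. 320.] flange front bot [319. 346.]
0.002 block front top/bot edge mid [324. 239.] [322. 318.] flange front bot [319. 343.]
0.008 block front top/bot edge mid [324. 222.] [322. 302.] flange front bot [319. 328.]
base far right corner [array([422., 379.]), array([502., 478.])]
```

View pics/s5d.png

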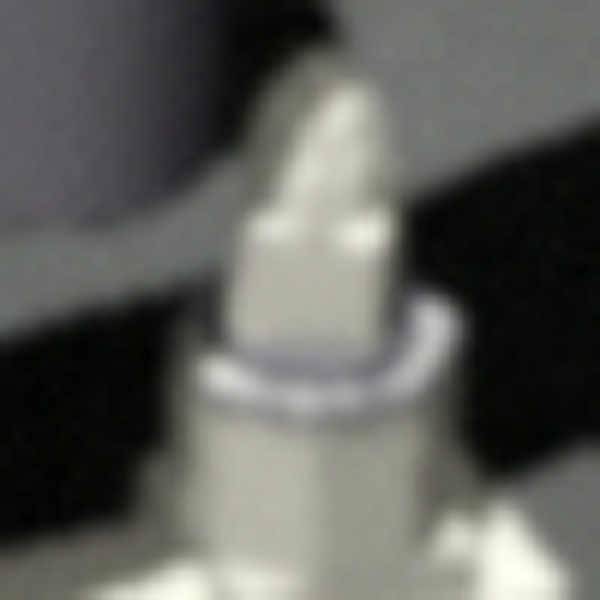

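Run:
```python
from rig import robot, planner, imaging, order, readout
from h import *
import pickle
a=-.511;d=np.array([np.cos(a),np.sin(a)])
p=np.array([.458,-.2065])+.03*d
robot.reach([*p,.20],quat(a+np.pi/2))
print(readout.read_t(),readout.read_tool_pos(),readout.read_joints())
c=imaging.camera("wrist"); pickle.dump(c,open("w6.pkl","wb")); cv2.imwrite("pics/w6.png",c["color"][:,:,::-1])
for q in ((.458,-.2065,.046),(.5815,-.278,.002)): print(proj(c,q,True))
```

```text
19.7 [ 0.48468823 -0.22070202  0.20024429] [-5.28301346e-01 -1.18372285e-01  1.94143956e+00  3.81917330e-04
  1.31790590e+00 -1.58855728e+00]
[318.22420258 182.50473135]
[316.3026804  313.83298461]
```

View pics/w6.png

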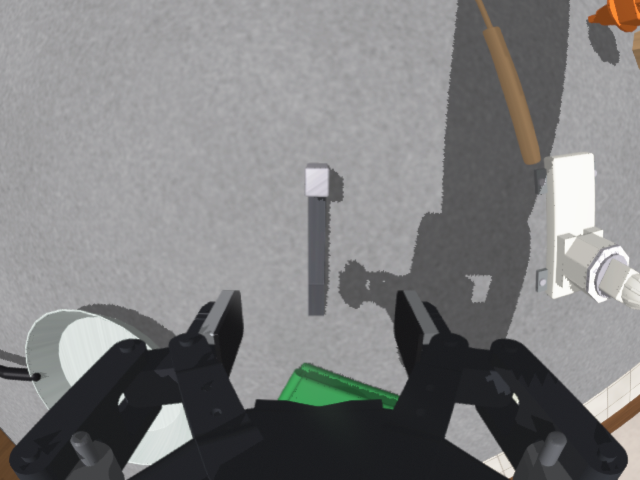

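Run:
```python
import pickle
from h import *
c=pickle.load(open("w6.pkl","rb"))
im=c["color"]; hsv=cv2.cvtColor(im,cv2.COLOR_RGB2HSV)
roi=im[150:330,295:345].astype(int)
g=roi.sum(2)/3
print("mean rows", [(150+i,int(g[i,18:27].mean())) for i in range(10,175,3)])
m=((g<105)).astype(np.uint8); m[:48]=0; m[:,33:]=0
n,l,s,ce=cv2.connectedComponentsWithStats(m); k=1+s[1:,4].argmax(); print("blade",s[k],ce[k])
ys,xs=np.where(l==k)
for y in (60,90,120,150,160): xx=xs[ys==y]; print(150+y,295+xx.min(),295+xx.max())
cv2.imwrite("pics/w6c.png",cv2.resize(im[155:325,290:350,::-1],None,fx=4,fy=3.5,interpolation=cv2.INTER_CUBIC))
bc=onplane(c,(317.3,182.5),.046,True); print("block",bc)
for v in (313,314,315.5): print("tip",onplane(c,(316.5,v),.002,True))
```

```text
mean rows [(160, 163), (163, 136), (166, 128), (169, 213), (172, 220), (175, 218), (178, 216), (181, 214), (184, 209), (187, 206), (190, 209), (193, 207), (196, 138), (199, 76), (202, 91), (205, 91), (208, 91), (211, 91), (214, 91), (217, 91), (220, 91), (223, 91), (226, 91), (229, 91), (232, 92), (235, 92), (238, 92), (241, 92), (244, 92), (247, 92), (250, 92), (253, 92), (256, 92), (259, 92), (262, 92), (265, 92), (268, 92), (271, 92), (274, 92), (277, 92), (280, 91), (283, 94), (286, 84), (289, 85), (292, 85), (295, 85), (298, 85), (301, 85), (304, 85), (307, 85), (310, 86), (313, 86), (316, 142), (319, 157), (322, 157)]
blade [  14   48   19  117 2170] [ 22.79723502 104.83087558]
210 309 327
240 309 327
270 309 327
300 309 325
310 309 324
block [ 0.45763036 -0.20715106  0.046     ]
tip [ 0.58073535 -0.27733343  0.002     ]
tip [ 0.58177419 -0.27791841  0.002     ]
tip [ 0.58333814 -0.27879912  0.002     ]
```

View pics/w6c.png

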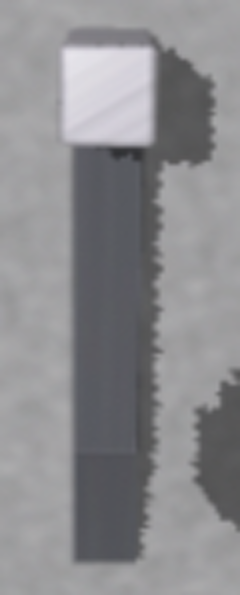

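Run:
```python
from rig import robot, planner, imaging, order, readout
from h import *
import pickle
def rep(s): print(s,np.round(readout.read_wrist_force(),1),np.round(readout.read_tool_pos(),4),np.round(readout.read_wrist_torque(),2),round(readout.read_gripper_width(),4),round(readout.read_t(),2))
a=-.514; B=[.4573,-.2070]
robot.gripper_to(.5,60)
robot.move_linear([*B,.09],quat(a+np.pi/2),v=.15)
robot.move_linear([*B,.030],v=.08); robot.sleep(.15); rep("down")
robot.gripper_to(0,60); rep("grip"); robot.sleep(.1); rep("grip")
robot.move_linear([*B,.10],v=.12); rep("lift")
C=np.array([.6622,.0067]); b=-.305; d=np.array([np.cos(b),np.sin(b)])
P=C-.212*d
robot.reach([*P,.11],quat(b+np.pi/2)); robot.sleep(.2); rep("line")
c=imaging.camera("wrist"); pickle.dump(c,open("w7.pkl","wb")); cv2.imwrite("pics/w7.png",c["color"][:,:,::-1])
c=imaging.camera("side"); cv2.imwrite("pics/s7.png",c["color"][:,:,::-1])
```

```text
down [ 0.   0.3 -0.8] [ 0.4578 -0.2073  0.0308] [-0.02 -0.02 -0.03] 0.5045 22.05
grip [-0.2 -0.1  3.7] [ 0.4577 -0.2072  0.0307] [0.05 0.09 0.  ] 0.2132 22.38
grip [-1.   1.3  4.3] [ 0.4577 -0.2072  0.0307] [0.08 0.16 0.  ] 0.2134 22.48
lift [-0.8  0.1 -2.6] [ 0.4565 -0.2065  0.0988] [0.02 0.   0.01] 0.2135 23.22
line [ 0.5 -0.4 -2.5] [0.4602 0.0693 0.1099] [0.05 0.07 0.03] 0.2133 24.49
```

View pics/w7.png

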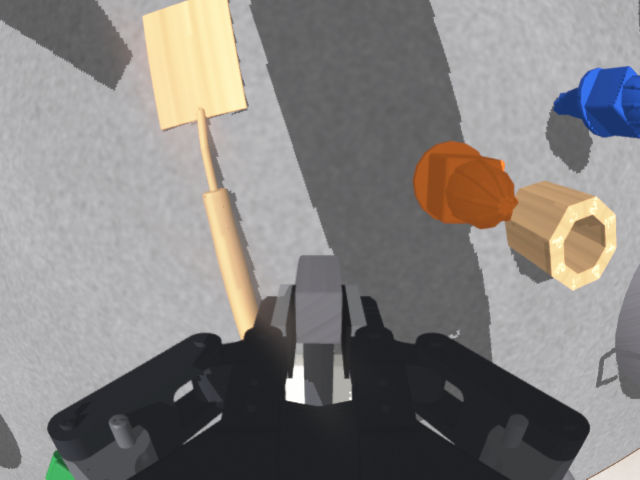

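View pics/s7.png

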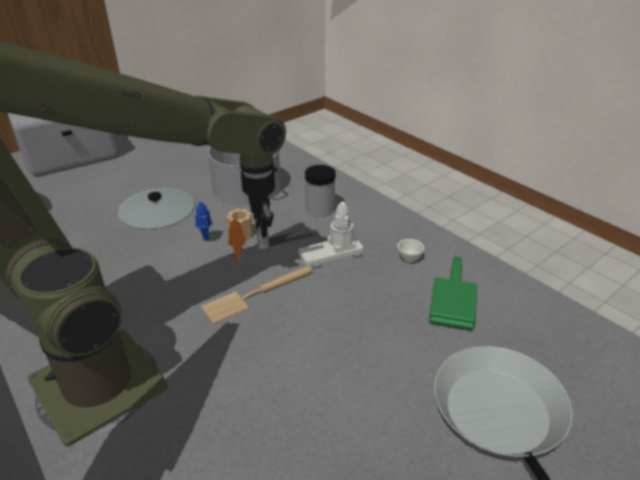

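Run:
```python
from rig import robot, planner, imaging, order, readout
from h import *
def rep(s):
    f=np.array(readout.read_wrist_force());print(s,np.round(f,1),np.round(readout.read_tool_pos(),4),np.round(readout.read_wrist_torque(),2),round(readout.read_t(),2)); return f
C=np.array([.6622,.0067]); b=-.305; d=np.array([np.cos(b),np.sin(b)])
P=C-.181*d
robot.move_linear([*P,.11],v=.1)
robot.move_linear([*P,.058],v=.1); robot.sleep(.15); f0=rep("pre")
for z in np.arange(.056,.046,-.001):
    robot.move_linear([*P,z],v=.03); f=rep(round(z,4))
    if f[2]-f0[2]>3: break
c=imaging.camera("side");u,v=proj(c,(.6,.03,.04)).astype(int)
cv2.imwrite("pics/s8c.png",cv2.resize(c["color"][v-45:v+45,u-60:u+60,::-1],None,fx=6.5,fy=6.5,interpolation=cv2.INTER_CUBIC))
c=imaging.camera("top");u,v=proj(c,(.6,.03,.04)).astype(int)
cv2.imwrite("pics/t8c.png",cv2.resize(c["color"][v-45:v+45,u-60:u+60,::-1],None,fx=6.5,fy=6.5,interpolation=cv2.INTER_CUBIC))
```

```text
pre [-0.5 -0.3 -2.2] [0.4904 0.0611 0.0591] [ 0.03  0.06 -0.04] 25.87
0.056 [ 0.3 -0.2 -2.9] [0.4896 0.061  0.0561] [-0.01  0.08 -0.05] 26.12
0.055 [-0.3 -1.2 -4.4] [0.4895 0.061  0.0549] [-0.01  0.07 -0.02] 26.37
0.054 [-0.6  0.  -2.3] [0.4895 0.061  0.0539] [0.04 0.02 0.03] 26.62
0.053 [-0.2 -0.3 -2.6] [0.4894 0.0611 0.0529] [ 0.   -0.01  0.02] 26.87
0.052 [-0.6 -0.2 -2.7] [0.4895 0.061  0.0519] [ 0.01  0.04 -0.03] 27.12
0.051 [ 0.4 -0.5 -2.5] [0.4896 0.0611 0.051 ] [-0.02 -0.02 -0.03] 27.37
0.05 [-1.2 -0.5 -0.2] [0.49   0.061  0.0504] [-0.04 -0.05 -0.02] 27.62
0.049 [-0.5  0.2  2.8] [0.4902 0.061  0.0497] [-0.13 -0.08 -0.02] 27.87
```

View pics/s8c.png

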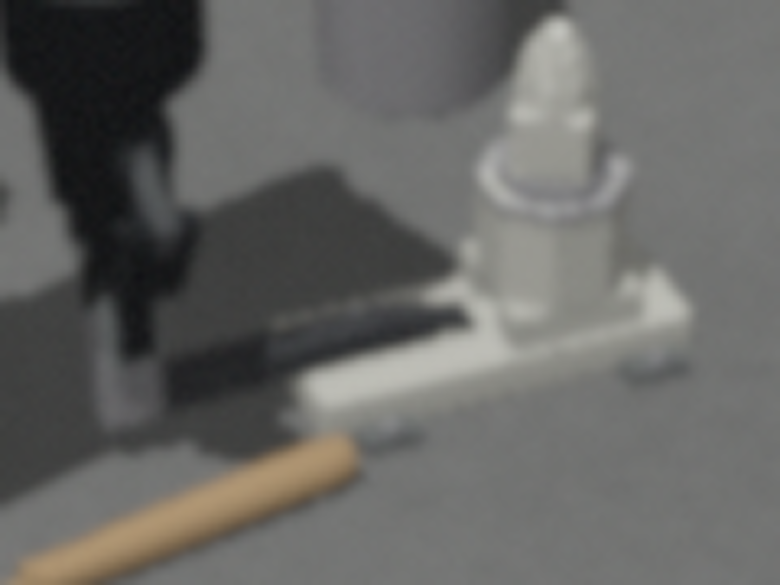

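View pics/t8c.png

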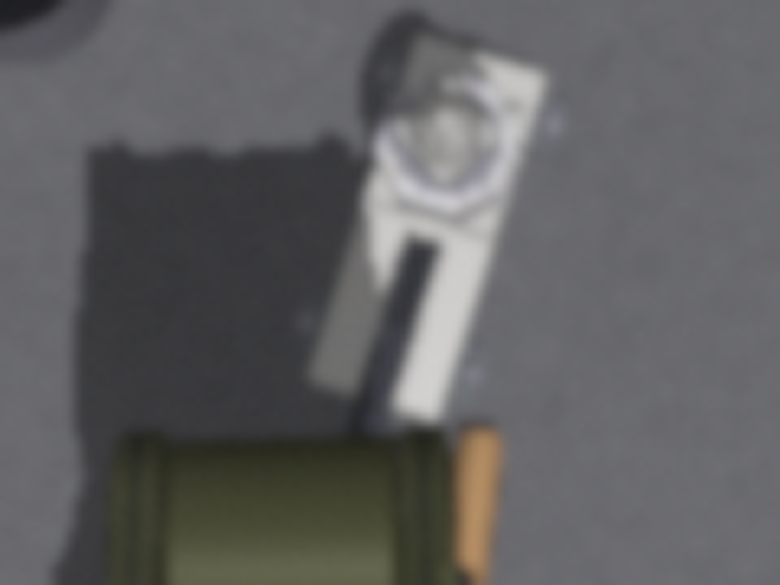

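Run:
```python
from rig import robot, planner, imaging, order, readout
from h import *
C=np.array([.6622,.0067]); b=-.305; d=np.array([np.cos(b),np.sin(b)]); n=np.array([-d[1],d[0]])
f0=np.array([-.3,-.3,-2.5])
for s in np.r_[np.arange(-.178,-.094,.004),-.093]:
    robot.move_linear([*(C+s*d),.0508],v=.05)
    f=np.array(readout.read_wrist_force())-f0; t=np.array(readout.read_tool_pos())
    e=t[:2]-C
    print(round(s,3),"tip s,l,z",np.round([e@d+.144,e@n,t[2]],4),"F long/lat/z",np.round([f[:2]@d,f[:2]@n,f[2]],1),round(readout.read_t(),2))
    if np.linalg.norm(f)>20: print("stop");break
c=imaging.camera("side");u,v=proj(c,(.63,.02,.06)).astype(int)
cv2.imwrite("pics/s9c.png",cv2.resize(c["color"][v-45:v+45,u-60:u+60,::-1],None,fx=6.5,fy=6.5,interpolation=cv2.INTER_CUBIC))
```

```text
-0.178 tip s,l,z [-0.0341 -0.0001  0.0504] F long/lat/z [0.8 0.2 2.4] 28.22
-0.174 tip s,l,z [-0.0299 -0.0001  0.0505] F long/lat/z [0.1 0.3 0.8] 28.47
-0.17 tip s,l,z [-0.0259 -0.0001  0.0506] F long/lat/z [1.  0.4 0.9] 28.72
-0.166 tip s,l,z [-0.0219 -0.      0.0506] F long/lat/z [0.1 0.5 1.2] 28.97
-0.162 tip s,l,z [-0.0179 -0.      0.0507] F long/lat/z [-0.1 -0.2  0.8] 29.22
-0.158 tip s,l,z [-0.0139 -0.      0.0507] F long/lat/z [0.5 0.  0.1] 29.47
-0.154 tip s,l,z [-0.0098 -0.      0.0507] F long/lat/z [-0.2  0.  -0.5] 29.72
-0.15 tip s,l,z [-0.0059 -0.      0.0507] F long/lat/z [ 1.   0.5 -0.1] 29.97
-0.146 tip s,l,z [-0.0018 -0.      0.0507] F long/lat/z [-0.1  0.3  0.5] 30.22
-0.142 tip s,l,z [ 0.0022 -0.      0.0507] F long/lat/z [-0.  -0.6  0.5] 30.47
-0.138 tip s,l,z [ 0.0061 -0.      0.0507] F long/lat/z [-0.4  0.3  1.5] 30.72
-0.134 tip s,l,z [ 0.0101 -0.      0.0507] F long/lat/z [0.1 0.3 2.3] 30.97
-0.13 tip s,l,z [ 0.0143 -0.      0.0507] F long/lat/z [1.1 0.1 1.4] 31.22
-0.126 tip s,l,z [0.0182 0.     0.0507] F long/lat/z [-0.3  0.7  1.7] 31.47
-0.122 tip s,l,z [ 0.0222 -0.0001  0.0507] F long/lat/z [0.3 1.1 1.6] 31.72
-0.118 tip s,l,z [ 0.0262 -0.0001  0.0507] F long/lat/z [-0.7  0.1  0.8] 31.97
-0.114 tip s,l,z [ 0.0303 -0.      0.0507] F long/lat/z [-0.1  0.1  0.9] 32.22
-0.11 tip s,l,z [ 0.0343 -0.0001  0.0507] F long/lat/z [ 0.1 -0.9  0.4] 32.47
-0.106 tip s,l,z [ 0.0383 -0.      0.0507] F long/lat/z [-1.6  0.6 -0.1] 32.72
-0.102 tip s,l,z [ 0.0427 -0.      0.0507] F long/lat/z [ 0.7 -0.  -0.2] 32.97
-0.098 tip s,l,z [ 0.0465 -0.      0.0507] F long/lat/z [1.4 0.2 0. ] 33.22
-0.093 tip s,l,z [ 0.0515 -0.      0.0508] F long/lat/z [-0.   0.1  0.5] 33.47
```

View pics/s9c.png

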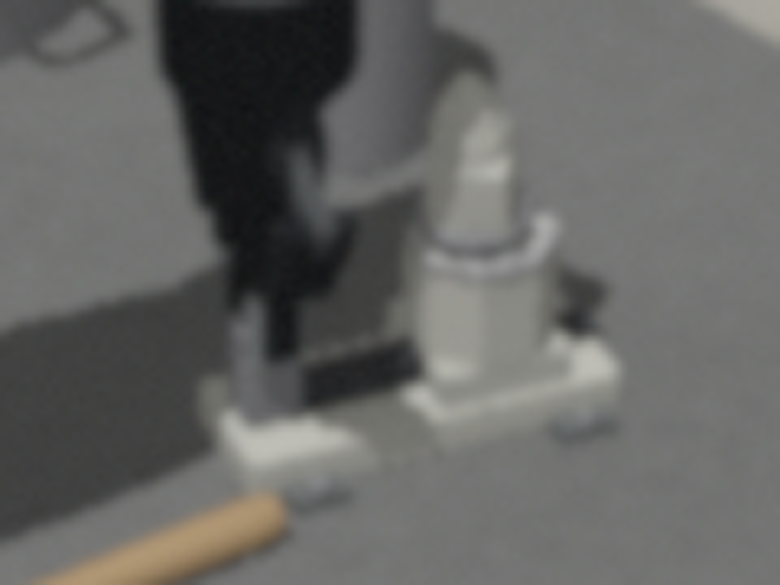

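Run:
```python
from rig import imaging, readout
from h import *
import pickle
c=imaging.camera("side"); pickle.dump(c,open("s9.pkl","wb"))
o=pickle.load(open("d5.pkl","rb"))["side"]
u,v=proj(c,(.662,.0067,.09)).astype(int)
im=[cv2.resize(k["color"][v-32:v+32,u-20:u+20,::-1],None,fx=9,fy=9,interpolation=cv2.INTER_CUBIC) for k in (o,c)]
cv2.imwrite("pics/cmp9.png",np.hstack(im))
```

```text
(no output)
```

View pics/cmp9.png

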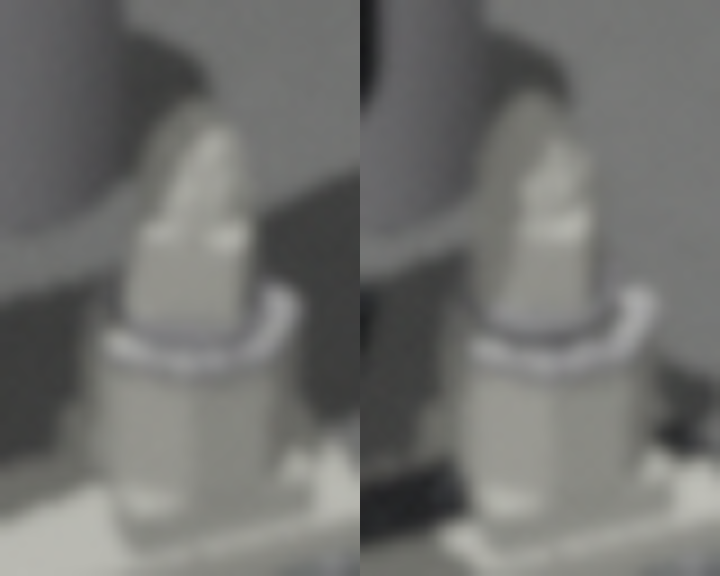

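Run:
```python
import pickle
from h import *
w=pickle.load(open("d5.pkl","rb"))["wrist"]
g=lambda p:np.round((proj(w,p,True)-[270,130]+.4)*6,0)
C=np.array([.6622,.0067])
print("cam",w["pose"][:3,3])
for s in (0,.004,.008):
    a=.7
    cs=[C+.016*np.array([i*np.cos(a)-j*np.sin(a),i*np.sin(a)+j*np.cos(a)]) for i,j in ((-1,-1),(1,-1),(1,1),(-1,1))]
    print(s,"blocktop",[g((*q,.117+s)).tolist() for q in cs],"tip",g((*C,.149+s)))
    print("  flange top L,R,back,front",[g((*(C+.023*np.array([np.cos(t),np.sin(t)])),.087+s)).tolist() for t in (a+np.pi,a,a+np.pi/2,a-np.pi/2)])
print("rim",[g((*(C+.0303*np.array([np.cos(t),np.sin(t)])),.082)).tolist() for t in -.305+np.pi/8+np.arange(8)*np.pi/4])
```

```text
cam [0.64451018 0.0315522  0.37360995]
0 blocktop [[137.0, 405.0], [411.0, 404.0], [413.0, 131.0], [133.0, 131.0]] tip [270. 305.]
  flange top L,R,back,front [[97.0, 242.0], [454.0, 241.0], [275.0, 63.0], [276.0, 416.0]]
0.004 blocktop [[134.0, 411.0], [412.0, 410.0], [415.0, 132.0], [131.0, 133.0]] tip [270. 311.]
  flange top L,R,back,front [[94.0, 245.0], [456.0, 245.0], [275.0, 64.0], [276.0, 422.0]]
0.008 blocktop [[132.0, 417.0], [414.0, 417.0], [417.0, 135.0], [128.0, 135.0]] tip [269. 316.]
  flange top L,R,back,front [[91.0, 249.0], [459.0, 248.0], [275.0, 64.0], [275.0, 427.0]]
rim [[463.0, 368.0], [504.0, 198.0], [410.0, 48.0], [235.0, 10.0], [85.0, 106.0], [49.0, 278.0], [145.0, 423.0], [315.0, 459.0]]
```

Run:
```python
from rig import imaging, readout
from h import *
import pickle
w=imaging.camera("wrist"); pickle.dump(w,open("w9.pkl","wb")); cv2.imwrite("pics/w9.png",w["color"][:,:,::-1])
print(readout.read_tool_pos(),w["pose"][:3,3],readout.read_wrist_force(),readout.read_gripper_width())
C=(.6622,.0067)
for z in (.082,.149,.157): print(proj(w,(*C,z),True))
```

```text
[0.57360696 0.03456241 0.05071317] [0.50359679 0.05593313 0.19556249] [ 0.28863181 -0.86568413 -2.05019401] 0.21766827294474986
[319.60405157 490.4203686 ]
[320.05187526 611.73589865]
[320.11079929 628.53331108]
```

View pics/w9.png

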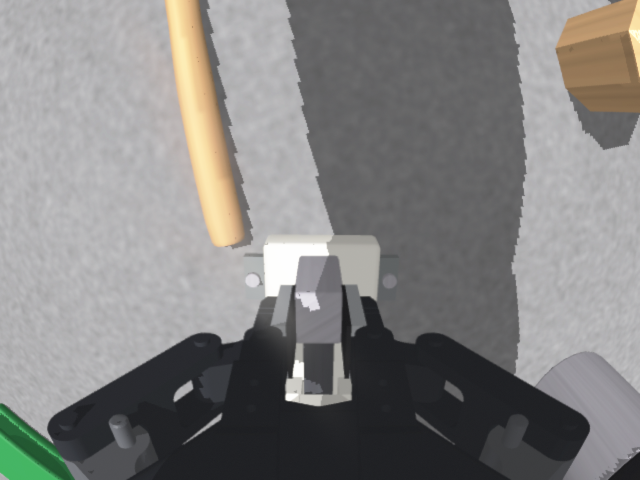

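Run:
```python
from rig import robot, imaging, readout
from h import *
import pickle
p=readout.read_tool_pos()
robot.gripper_to(.36)
print(readout.read_wrist_force(),readout.read_tool_pos())
P=[.6622-.0935*np.cos(.305),.0067+.0935*np.sin(.305)]
robot.move_linear([*P,.25],v=.2)
robot.reach([.6922,-.0233,.25],quat(.70)); robot.move_linear([.6922,-.0233,.23]); robot.sleep(.1)
print(readout.read_t())
w=imaging.camera("wrist"); s=imaging.camera("side"); pickle.dump(dict(wrist=w,side=s),open("d10.pkl","wb"))
a=pickle.load(open("d5.pkl","rb"))
cv2.imwrite("pics/w10.png",np.hstack([cv2.resize(k["color"][130:215,265:375,::-1],None,fx=3.6,fy=3.6,interpolation=cv2.INTER_CUBIC) for k in (a["wrist"],w)]))
u,v=proj(s,(.662,.0067,.09)).astype(int)
cv2.imwrite("pics/s10.png",np.hstack([cv2.resize(k["color"][v-32:v+32,u-20:u+20,::-1],None,fx=9,fy=9,interpolation=cv2.INTER_CUBIC) for k in (a["side"],s)]))
print(a["wrist"]["pose"][:3,3],w["pose"][:3,3])
```

```text
[-1.00886218 -0.04608095  0.47026781] [0.57388009 0.03464782 0.05137174]
36.0167
[0.64451018 0.0315522  0.37360995] [0.644049   0.03218806 0.37529951]
```

View pics/w10.png

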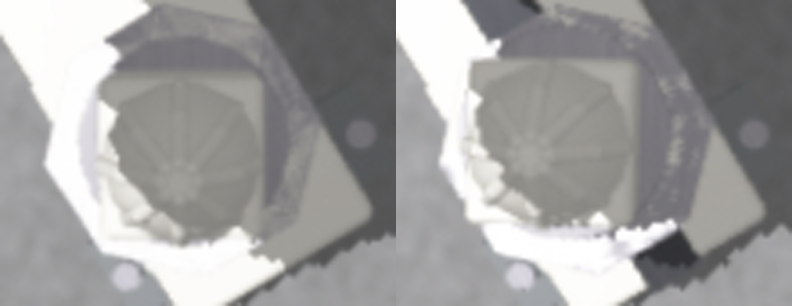

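View pics/s10.png

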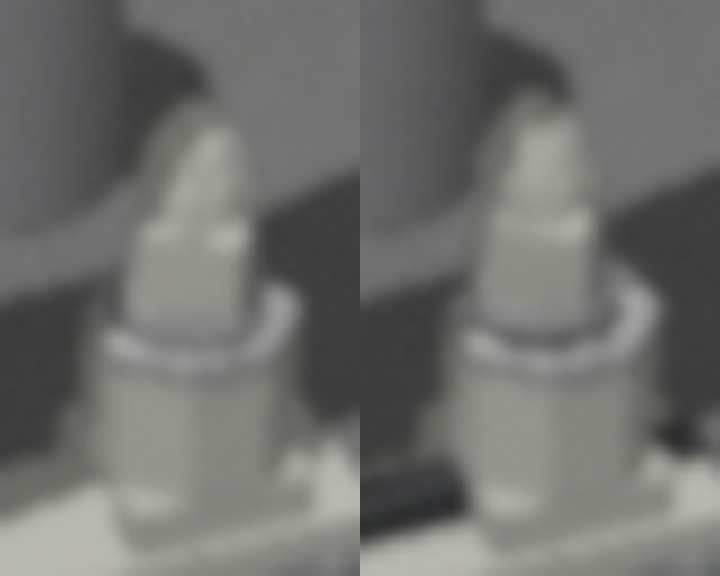

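Run:
```python
from rig import robot, imaging, readout
from h import *
import pickle
robot.reach([.690,-.149,.16],quat(1.266)); robot.move_linear([.690,-.149,.11]); robot.sleep(.1)
w=imaging.camera("wrist"); pickle.dump(w,open("w11.pkl","wb"))
print(readout.read_t(),w["pose"][:3,3],proj(w,(.6622,.0067,.1),True))
cv2.imwrite("pics/w11.png",w["color"][:,:,::-1])
```

```text
37.4917 [ 0.62067482 -0.12743069  0.25653504] [593.15027298 147.61669043]
```

View pics/w11.png

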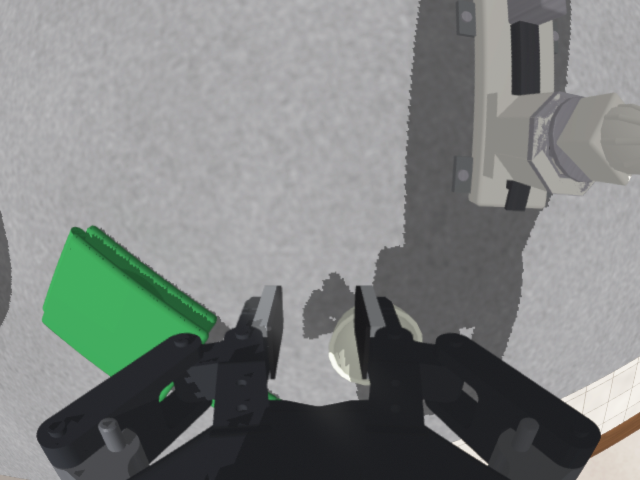

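Run:
```python
from h import *
import pickle
w=pickle.load(open("w11.pkl","rb"))
cv2.imwrite("pics/w11c.png",cv2.resize(w["color"][70:220,520:640,::-1],None,fx=4,fy=4,interpolation=cv2.INTER_CUBIC))
b=-.305;C=np.array([.6622,.0067]);d=np.array([np.cos(b),np.sin(b)]);n=np.array([-d[1],d[0]])
g=lambda p:np.round((proj(w,p,True)-[520,70]+.4)*4,0)
print("blade tip end z4/0, s=.05", g((*(C+.05*d),.022)), "s=.055",g((*(C+.055*d),.022)))
for s in (0,.004,.008): print(s,"flange nearest", g((*(C-.023*n),.087+s)),g((*(C-.023*n),.082+s)),"rim near",g((*(C-.028*n),.082)))
```

```text
blade tip end z4/0, s=.05 [-18. 556.] s=.055 [-21. 584.]
0 flange nearest [106. 286.] [ 86. 284.] rim near [ 56. 280.]
0.004 flange nearest [123. 288.] [102. 286.] rim near [ 56. 280.]
0.008 flange nearest [140. 290.] [119. 288.] rim near [ 56. 280.]
```

View pics/w11c.png

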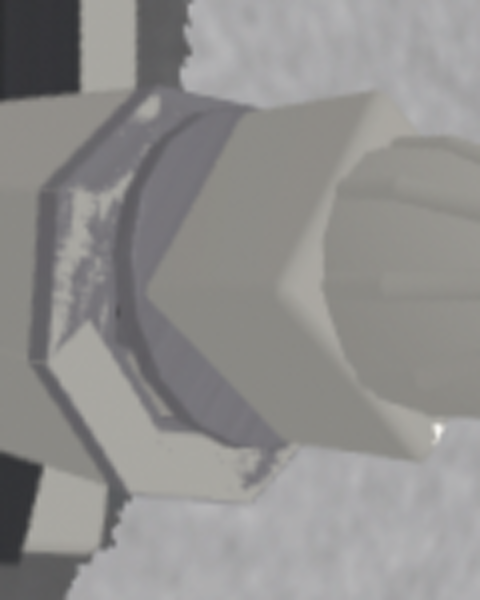

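Run:
```python
from rig import order, readout
print(readout.read_t()); order.sign_off()
```

```text
37.4917
the job is handed in; nothing more can be done
```

The reamer was seated fully home and then freed with the wedge key. I handed the job in at 37.5 s, with the arm clear of everything.

**Seating:** I set the reamer in the post about 0.3 rad off the slot and twisted it under 3 to 9 N of downward press. The tang began to drop at a jaw angle of about 0.53 to 0.60 rad. I then pushed it down with about 16 N, until it stopped moving, and let go. The wrist view afterwards matched the fully home position.

**Freeing:** I pushed the key along the slot until its thin end read about 51 mm past the bore axis; the wrist view put it at about 50 mm. I released the key and left both there. A close wrist view shows a clear gap under the flange, consistent with the full 8 mm rise. The reamer stands loose on the thick part of the key and leans by a few mm.

**Readings that disagreed or were weaker:**
- **Seating drop:** the hand dropped about 7 mm from first contact to home, not the 8 mm expected.
- **Slot angle:** the angle where the tang dropped in was below the 0.74 rad I had read from the picture of the slot.
- **Key push force:** at each stop I read at most about 2 N, where 3 to 12 N was expected. Forces were not read during the motion.
- **Side camera:** its view was too coarse to confirm the lift, so I relied on the wrist views.

I saw no sign of anything else being touched, but I did not make a final check of every bystander.

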